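# Hang the card cover and snap it home

### The arm

A 6-joint arm with a two-finger parallel gripper is mounted at the origin on the work surface. World frame = base frame: x ahead of the robot, y to its left, z up, the work surface at z = 0. Lengths are in mm, angles in rad, forces in N, time in s.
With the tool pointing down it reaches from about 275 to 725 mm from the base axis. Payload 5.6 kg.
Tool frame: the origin (TCP) lies midway between the tips of the shut fingers; the grasp point (between the pads) lies 19 mm behind it; z points along the fingers, y is the line along which they close (so a half turn about z gives the same grasp; the last joint's range is limited). The gripper opens to 85 mm and grips with 20 to 120 N. Pads are 22 mm wide; open, the fingers measure 114 mm over their backs; the gripper's body (76 mm by 85 mm) begins 54 mm behind the grasp point. The pads swing forward as they close: fully open they stand 13 mm farther back than shut.
Start: joints at [-1.013, 0.255, 0.108, 0, -1.424, -0.285], TCP at [148.206, -529.649, 231.283] pointing down, gripper open.
Joint ranges: [-2.95, 2.95], [-1.21, 1.97], [-1.09, 1.5], [-2.87, 1.71], [-2.94, -0.07], [-3.05, 3.05]. Speed limits (rad/s): [2.57, 2.57, 3.14, 3.14, 3.14, 3.14].

### API

Orientations are given as [roll, pitch, yaw] about the fixed x, y, z axes, in that order (R = Rz(yaw) Ry(pitch) Rx(roll)).
In Python, from bench import arm gives the robot as it stands.
- The arm moves only by the shell command python3 steer.py FILE [FORCE], which reads ROWS from the file FILE. ROWS is a JSON list of rows, 1 to 12 of them, each of 7 numbers: the opening from 0.0 (shut) to 1.0 (fully open), then dx, dy, dz in mm, then a rotation vector rx, ry, rz in rad; each row shifts and turns the commanded pose from where the row before left it, along the tool's axes as they then stand; what a row does not reach is not made up. A row lasts 1/12 s, in which the tool goes at most 41.7 mm and 0.125 rad, less where a joint would pass 70% of its speed; a pose out of reach is approached as far as the arm can. The fingers move at their own pace and stop on an object; FORCE is the grip in N (left out, the last holds). Time passes only in rows, so rows that do not move let the fingers close. It prints the time, the measured TCP pose, the force, the opening and the grip force at its end. Input that does not fit is refused with a message, and nothing moves.
- arm.get_state(): the state, without advancing time (a new reading comes with each control period).
- arm.get_image(name): name is "scene" or "top" or "wrist"; returns a dict with "img" (400x640x3 uint8, blue, green, red), "fx", "fy", "cx", "cy" (pixels), "R" (3x3) and "t" (3): a world point X has camera coordinates R X + t. Camera axes: x right, y down, z forward; pixel columns grow to the right and rows downward; lengths in mm; the calibration is good to about 2 mm. A picture is of the moment at which its call begins. There is no depth.
- arm.close_job(): hands the job in; it is judged then, once.
The state is a dict: "time_s": time; "joint_positions": joint angles; "qd": joint speeds; "effort": joint torques, N m; "ee_pos": TCP position; "tool_rot": TCP orientation; "ft_force": force on the tool from outside, world axes, zero at the start; "ft_torque": the same for the moment, N m; "width": opening from 0.0 (shut) to 1.0 (fully open); "finger_force": force on a finger pad.
Only numpy, scipy, OpenCV 4.12 (cv2) and the standard library are available. Lean on these libraries where they do the work, as an engineer would, in place of code of your own. Each camera call takes 0.05 s, during which the arm holds its last target. There are 200 camera calls.

### The job

Hang the black plastic cover by its hooks on the rod along the edge of the open computer housing, at the rod's end that is farther from the spring clip, slide it along the rod to the clip, and press it down until it snaps under the clip and lies flush. Do not let go or ease off then: finish while still pressing the cover down firmly, with about 10 N. Leave the other things on the bench alone.

Things in the scene. Friction and masses are not known exactly. Their poses are not given: they have to be found in the camera images.
- cover: loose black plastic cover, 180 (x) x 70 (y) mm, 0.10-0.21 kg, lying right way up on the bench. Origin: its middle, in the plane of its lowest edges; z up, x from hooks to tongue. Plate 5 mm thick, underside 26 mm above the origin. When seated it has the housing's axes and x, and its origin is 44 mm above the housing's
- cover_grip (a point): point in the upright grip rib on the cover's plate; cover frame (35, 0, 54) mm. Rib: 12 mm thick along x, 60 mm long along y, from 31 mm (plate top) to 67 mm above the cover's origin, centred at x = 35 mm
- cover_hook (a point): ceiling (plate underside) midway between the two hooks below the plate; cover frame (-75, 0, 26) mm. Each hook, 20 mm long at y = +-22 mm, is two lips 12 mm apart in x, 26 mm deep, open downwards, flared to 16 mm at the foot. This point lies on top of the rod when seated
- cover_front (a point): plate underside above the tongue; cover frame (84, 0, 26) mm; level with the seat wall's top when seated. The tongue below it is 24 mm wide (y), 4 mm thick, 26 mm deep, with an outward (+x) barb 4.5 mm proud, flat on top 13 mm above the cover's origin, wedge-shaped below
- housing: fixed open steel housing, 310 mm along its y, rod on the robot's side (-x), seat wall on the far side (x = 70 to 76 mm, top at z = 70 mm). Origin on the bench, z up. Side walls 52 mm high, contents under 46 mm. The cover is flush when its plate rests on both the rod and the seat wall
- rod_mid (a point): middle of the steel rod's axis; housing frame (-75, 0, 65) mm. Rod 10 mm thick along the housing's y, free for y = -147 to +147 mm between two posts 74 mm high
- mark (a point): where to slide to: mid tip of the spring clip's nose, at housing x = 87.5, z = 61 mm, axes as the housing's. The cover's middle must come to this y. The nose (30 mm wide, z = 58.5 to 63.5 mm) sticks out 12 mm towards the rod from a grey block 26 x 50 x 70 mm. The block's y differs, always under 0, so the rod's far end is the +y one
- clip (a joint): how far the nose is pushed back, m: 0 at rest (spring 4 N, then 2800 N/m), about 0.003 as the barb passes, near 0 when snapped. The tongue meets the nose with the cover about 13 mm above seated: slide it 14 to 19 mm above seated. Pressing takes about 8 to 25 N; the force drops suddenly 4 to 7 mm before flush
- driver: a screwdriver lying on the bench, bystander; origin at its underside
- adapter: a black power adapter, 85 x 48 x 30 mm, bystander; origin at its underside
- tape: a clear ring of tape, 70 mm across, 24 mm high, bystander; origin at its underside

How it is judged:
By the outcome, as a careful person would: the job done as asked, in the order asked, and still so for the second after the job is handed in, while the arm keeps its last pose, push and grip.
It also fails if it takes over 48 s, if anything falls off the work surface, if the arm or the gripper's body presses on something with over 40 N, if the wrist force passes 120 N, or if a joint passes its speed limit or range.

## Working session

There is one attempt and no reset: what is moved stays moved. The work goes in short steps, Python scripts to look and compute and a shell command to move; the robot and the scene stay as the last step left them, time stands still between calls to the robot, and variables do not carry over. Pictures are saved under pics/ and viewed, at most 10 in all, crops included, and the job is handed in when it is done.

```bash
ls; mkdir -p pics; python3 - <<'E'
from bench import arm
import cv2
for n in ("top","scene"):
    d=arm.get_image(n); cv2.imwrite(f"pics/{n}1.png",d["img"]); print(n,d["fx"],d["fy"],d["cx"],d["cy"],d["R"],d["t"])
print(arm.get_state())
E
```

```text
bench.py
pics
steer.py
top 429.3769384295845 429.3769384295845 320.104274311428 195.6948701313614 [[ 0.0263188  -0.99937385  0.02364799]
 [-0.99713687 -0.02792276 -0.07027369]
 [ 0.07089    -0.02173076 -0.9972474 ]] [  67.79115356  575.9726019  1075.42718878]
scene 374.57779097412816 374.57779097412816 319.279453360658 200.69616396438497 [[ 0.70938712  0.70462128 -0.0166961 ]
 [ 0.459407   -0.48021971 -0.74721766]
 [-0.53452327  0.52239628 -0.66436963]] [-463.22228076 -135.99207322 1244.64706586]
{'time_s': 0.1, 'joint_positions': array([-1.01341862e+00,  2.55658242e-01,  1.07139030e-01, -4.25164341e-04,
       -1.42389861e+00, -2.84633573e-01]), 'qd': array([-0.00024675, -0.0013272 ,  0.00213117,  0.00316096,  0.00025488,
        0.00196735]), 'effort': array([-4.57123242e-03, -3.87602985e+01,  2.38470536e+01,  5.37818089e+00,
       -3.90527974e-03, -9.66513696e-07]), 'ee_pos': array([ 148.10860399, -529.22328117,  230.5033954 ]), 'tool_rot': array([ 3.13991831e+00, -5.17636142e-05, -2.86891105e+00]), 'ft_force': array([0.31417993, 0.30241442, 0.73171776]), 'ft_torque': array([ 0.03712728, -0.02587293, -0.06230027]), 'finger_force': 0.0, 'width': 0.9983549783425947}
```

View pics/top1.png

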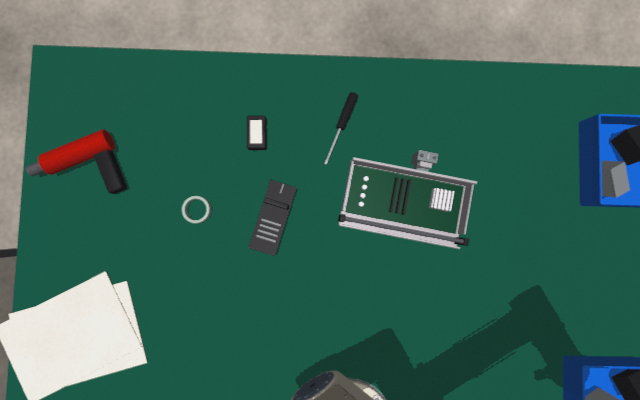

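View pics/scene1.png

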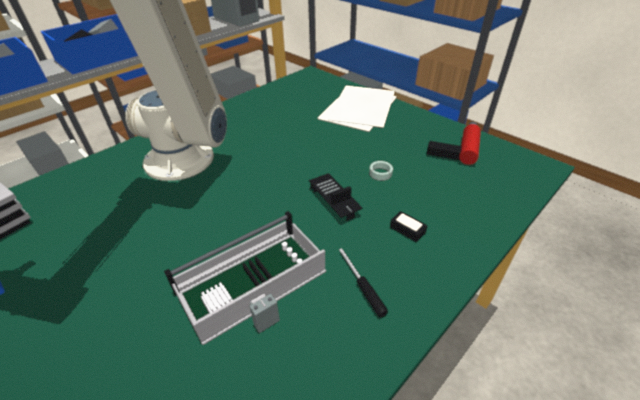

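The top view shows the cover at about (273,217) with its rib near (279,203), the housing spanning (340–476, 158–247), the rod along its lower edge and the clip at (426,160). The scene view shows the same things: cover (335,195), clip (264,310). I'll enlarge both.

```bash
python3 - <<'E'
import cv2,numpy as np
a=cv2.imread("pics/top1.png")[140:260,240:490]; a=cv2.resize(a,None,fx=3.2,fy=3.2,interpolation=cv2.INTER_CUBIC)
cv2.imwrite("pics/topc.png",np.clip(a*1.6,0,255).astype(np.uint8))
a=cv2.imread("pics/scene1.png")[165:350,155:375]; a=cv2.resize(a,None,fx=3.2,fy=3.2,interpolation=cv2.INTER_CUBIC)
cv2.imwrite("pics/scenec.png",np.clip(a*1.6,0,255).astype(np.uint8)); print(a.shape)
E
```

```text
(592, 704, 3)
```

View pics/topc.png

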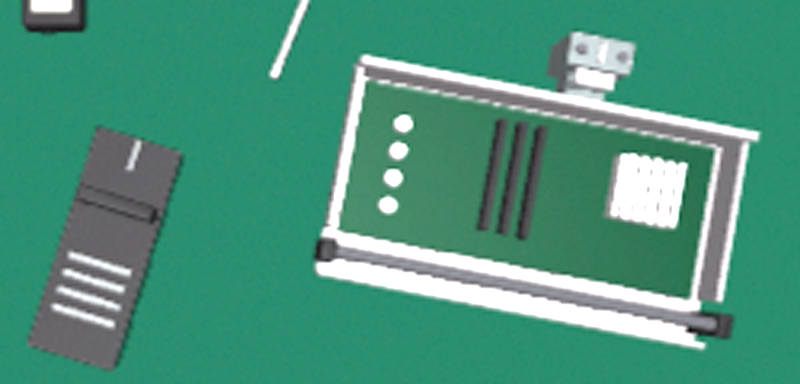

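View pics/scenec.png

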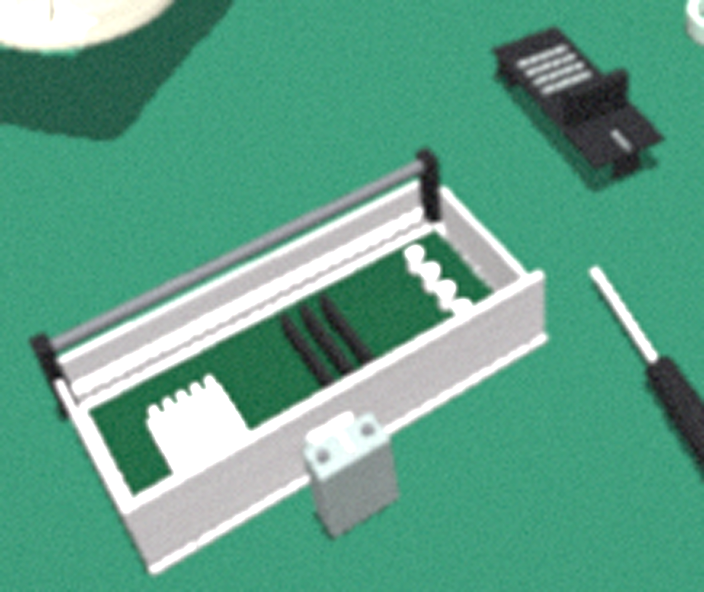

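The crops show the cover corners and the rib clearly. The housing's seat-wall corners are at top (363,57),(759,134), the rod posts at (326,250),(722,325), and the clip block's top is visible in both views. I'll fit the poses jointly from both views.

```bash
cat > vis.py <<'E'
import numpy as np
from scipy.optimize import least_squares
from bench import arm
def proj(d,X):
    c=np.asarray(X)@np.array(d["R"]).T+d["t"]; return np.c_[d["fx"]*c[:,0]/c[:,2]+d["cx"],d["fy"]*c[:,1]/c[:,2]+d["cy"]]
def place(p,X):
    c,s=np.cos(p[3]),np.sin(p[3]); return np.asarray(X,float)@np.array([[c,-s,0],[s,c,0],[0,0,1]]).T+p[:3]
def fit(obs,p0):  # obs: list of (cam, model pts, pixels)
    f=lambda p:np.concatenate([(proj(d,place(p,X))-u).ravel() for d,X,u in obs])
    r=least_squares(f,p0,loss="soft_l1"); return r.x,f(r.x).reshape(-1,2)
def px(l,o): return (np.array(l,float)+.5)/3.2-.5+o
E
python3 - <<'E'
from vis import *
np.set_printoptions(precision=2,suppress=True)
T=arm.get_image("top");S=arm.get_image("scene");to=(240,140);so=(155,165)
C=[[90,35,31],[90,-35,31],[-90,35,31],[-90,-35,31]]
p,r=fit([(T,C,px([(98,127),(183,153),(30,346),(115,370)],to)),(S,C,px([(663,138),(593,168),(558,28),(493,48)],so))],[500,100,0,0]);print("cover",p,"\n",r)
H=[[76,155,70],[76,-155,70]];P=[[-75,152,74],[-75,-152,74]];B=[[76,155,0],[76,-155,0]]
p,r=fit([(T,H+P,px([(363,57),(759,134),(326,245),(724,323)],to)),(S,H+B+P,px([(543,275),(131,508),(547,340),(155,572),(428,153),(45,342)],so))],[500,-200,0,0]);print("housing",p,"\n",r)
K=[[125.5,25,70],[125.5,-25,70]];h=p
f=lambda y:np.concatenate([(proj(d,place(h,np.array(K)+[0,y[0],0]))-u).ravel() for d,u in ((T,px([(570,33),(635,40)],to)),(S,px([(388,438),(316,474)],so)))])
q=least_squares(f,[-20]);print("clip y",q.x,f(q.x).reshape(-1,2))
E
```

```text
cover [514.97 199.85   2.26  -0.28] 
 [[ 0.52 -0.15]
 [ 0.49  0.05]
 [-0.45  0.08]
 [-0.15  1.  ]
 [ 1.02  0.21]
 [ 0.68  0.02]
 [-0.15 -0.59]
 [-0.43  0.56]]
housing [ 567.2  -132.49    2.9    -0.16] 
 [[-0.64 -0.62]
 [-0.39 -0.48]
 [ 0.79  1.53]
 [-0.19  1.06]
 [ 1.47 -0.  ]
 [-1.04  1.61]
 [ 0.38 -0.91]
 [-0.31 -0.16]
 [ 0.31  0.39]
 [-0.12 -0.1 ]]
clip y [-26.92] [[ 1.02 -0.48]
 [ 0.62  1.23]
 [ 1.39  0.2 ]
 [ 1.69  2.23]]
```

```bash
cat > go.py <<'E'
# prints tool-frame move left to a target TCP (mm) with tool pointing down, tool y at angle psi
import sys,numpy as np
from scipy.spatial.transform import Rotation as Rn
from bench import arm
np.set_printoptions(precision=4,suppress=True)
x,y,z,psi=map(float,sys.argv[1:5]); s=arm.get_state()
R=Rn.from_euler("xyz",s["tool_rot"]); G=Rn.from_euler("xyz",[np.pi,0,psi+np.pi/2]); d=np.array([x,y,z])-s["ee_pos"]
print("t",s["time_s"],"pos",s["ee_pos"],"rpy",s["tool_rot"],"f",s["ft_force"],"w",s["width"],s["finger_force"])
print("rotvec",(R.inv()*G).as_rotvec(),"shift if first",R.inv().apply(d),"shift after turn",G.inv().apply(d))
E
python3 go.py 530 196 230 2.86
```

```text
t 0.2 pos [ 148.1431 -529.363   230.7526] rpy [ 3.1404 -0.0001 -2.8688] f [-0.8821  1.5671 -0.4149] w 0.9992511529116777 0.0
rotvec [ 0.0011  0.0005 -1.0164] shift if first [-563.1583  595.6656    1.3799] shift after turn [-802.9066 -165.2489    0.7526]
```

```bash
echo '[[1, 0, 0, 0, 0, 0, -0.1016], [1, 0, 0, 0, 0, 0, -0.1016], [1, 0, 0, 0, 0, 0, -0.1016], [1, 0, 0, 0, 0, 0, -0.1016], [1, 0, 0, 0, 0, 0, -0.1016], [1, 0, 0, 0, 0, 0, -0.1016], [1, 0, 0, 0, 0, 0, -0.1016], [1, 0, 0, 0, 0, 0, -0.1016], [1, 0, 0, 0, 0, 0, -0.1016], [1, 0, 0, 0, 0, 0, -0.1016]]' > next.json && python3 steer.py next.json 60
echo '[[1, -34, -7, 0, 0, 0, 0], [1, -34, -7, 0, 0, 0, 0], [1, -34, -7, 0, 0, 0, 0], [1, -34, -7, 0, 0, 0, 0], [1, -34, -7, 0, 0, 0, 0], [1, -34, -7, 0, 0, 0, 0], [1, -34, -7, 0, 0, 0, 0], [1, -34, -7, 0, 0, 0, 0], [1, -34, -7, 0, 0, 0, 0], [1, -34, -7, 0, 0, 0, 0], [1, -34, -7, 0, 0, 0, 0], [1, -34, -7, 0, 0, 0, 0]]' > next.json && python3 steer.py next.json
echo '[[1, -34, -7, 0, 0, 0, 0], [1, -34, -7, 0, 0, 0, 0], [1, -34, -7, 0, 0, 0, 0], [1, -34, -7, 0, 0, 0, 0], [1, -34, -7, 0, 0, 0, 0], [1, -34, -7, 0, 0, 0, 0], [1, -34, -7, 0, 0, 0, 0], [1, -34, -7, 0, 0, 0, 0], [1, -34, -7, 0, 0, 0, 0], [1, -34, -7, 0, 0, 0, 0], [1, -34, -7, 0, 0, 0, 0], [1, -20, -4, 0, 0, 0, 0]]' > next.json && python3 steer.py next.json
python3 go.py 549 190 120 2.86
python3 - <<'E'
from bench import arm
import cv2
d=arm.get_image("wrist"); cv2.imwrite("pics/w1.png",d["img"])
E
```

```text
time_s: 1.03
ee_pos: [148.2, -529.5, 231.0]
tool_rot: [3.141, 0.0, -1.848]
ft_force: [0.3, -0.6, -0.1]
width: 1.0
finger_force: 0.0
time_s: 2.03
ee_pos: [342.7, -159.5, 231.4]
tool_rot: [-3.141, 0.0, -1.853]
ft_force: [1.5, -0.9, 0.5]
width: 0.999
finger_force: 0.0
time_s: 3.03
ee_pos: [530.7, 197.5, 230.2]
tool_rot: [3.141, -0.001, -1.851]
ft_force: [-0.7, 0.2, -0.7]
width: 0.997
finger_force: 0.0
t 3.0333 pos [530.6504 197.5215 230.2141] rpy [ 3.1407 -0.0006 -1.8515] f [-0.6883  0.1778 -0.7072] w 0.9967592565711872 0.0
rotvec [ 0.0009 -0.0006  0.0009] shift if first [  2.0824 -19.8169 110.197 ] shift after turn [  2.1262 -19.717  110.2141]
```

View pics/w1.png

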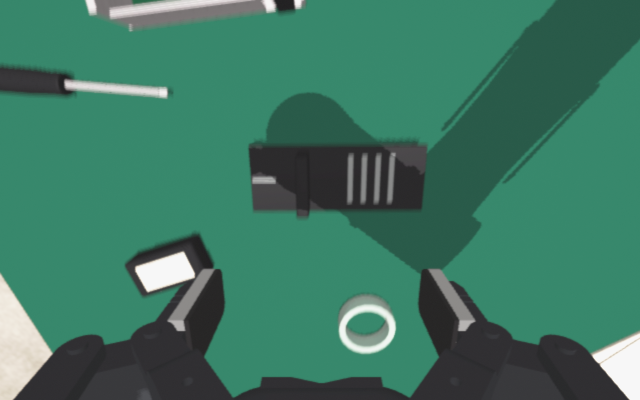

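The wrist view shows the cover with plate corners at about (250,147), (252,211), (427,147), (421,210) and the rib from (302,153) to (303,215). The driver, adapter and tape are clear of it.

```bash
python3 - <<'E'
from vis import *
np.set_printoptions(precision=2,suppress=True)
W=arm.get_image("wrist");T=arm.get_image("top");S=arm.get_image("scene");to=(240,140);so=(155,165)
print(W["R"],-np.array(W["R"]).T@W["t"])
C=[[90,35,31],[90,-35,31],[-90,35,31],[-90,-35,31]]
w=(W,C,np.array([(252,211),(250,147),(421,210),(427,147)]));t=(T,C,px([(98,127),(183,153),(30,346),(115,370)],to));s=(S,C,px([(663,138),(593,168),(558,28),(493,48)],so))
for o in ([w],[w,t],[w,t,s]):
    p,r=fit(o,[515,200,0,-.28]);print("cover",p,"\n",r.T)
    print("rib top ends, wrist",proj(W,place(p,[[35,30,67],[35,-30,67]])),"grip",place(p,[[35,0,54]]))
E
```

```text
[[-0.96  0.28  0.  ]
 [ 0.26  0.91  0.31]
 [ 0.09  0.3  -0.95]] [510.63 121.25 371.75]
cover [517.04 207.62  -4.99  -0.28] 
 [[ 1.84 -0.39 -0.4  -0.11]
 [ 0.46 -0.71  1.43 -0.72]]
rib top ends, wrist [[303.08 218.7 ]
 [302.02 157.42]] grip [[550.67 197.92  49.01]]
cover [516.83 206.28  -3.81  -0.28] 
 [[ 1.5  -0.96 -0.03  0.13 -1.72 -1.92 -2.7  -2.56]
 [-0.15 -1.64  0.38 -2.14 -0.7  -0.51 -0.89  0.02]]
rib top ends, wrist [[302.91 217.91]
 [301.65 156.28]] grip [[550.49 196.66  50.19]]
cover [516.58 204.84  -0.74  -0.28] 
 [[ 0.7  -1.8   0.73  1.06 -1.24 -1.36 -2.33 -2.13  2.56  2.31  1.45  1.25]
 [-0.58 -2.75  0.1  -3.09 -0.72 -0.48 -0.74  0.23  0.45  0.19 -0.31  0.79]]
rib top ends, wrist [[302.54 217.56]
 [301.3  155.23]] grip [[550.22 195.19  53.26]]
```

```bash
python3 go.py 550.3 194.8 37 2.861
```

```text
t 3.2333 pos [529.6995 195.006  230.5708] rpy [ 3.1406 -0.0011 -1.8521] f [-0.1674 -0.0028  0.5139] w 1.0014824292465945 0.0
rotvec [ 0.001  -0.0011 -0.0007] shift if first [ -5.7419 -20.0339 193.5452] shift after turn [ -5.5068 -19.8519 193.5708]
```

```bash
echo '[[1, -1, -4, 30, 0, 0, 0], [1, -1, -4, 30, 0, 0, 0], [1, -1, -4, 30, 0, 0, 0], [1, -1, -4, 30, 0, 0, 0], [1, -1, -4, 30, 0, 0, 0], [1, 0, 0, 25, 0, 0, 0], [1, 0, 0, 18, 0, 0, 0], [1, 0, 0, 0, 0, 0, 0], [1, 0, 0, 0, 0, 0, 0]]' > next.json && python3 steer.py next.json 60
python3 go.py 550.3 194.8 37 2.861
```

```text
time_s: 3.98
ee_pos: [550.1, 192.9, 38.4]
tool_rot: [3.141, -0.001, -1.853]
ft_force: [0.2, 0.3, 0.6]
width: 1.003
finger_force: 0.0
t 3.9833 pos [550.06   192.9214  38.424 ] rpy [ 3.141  -0.0014 -1.8533] f [0.2293 0.2893 0.5607] w 1.0033136491655976 0.0
rotvec [ 0.0006 -0.0014 -0.0019] shift if first [-1.873   0.2923  1.4216] shift after turn [-1.8716  0.2896  1.424 ]
```

```bash
echo '[[1, -1, 0, 1, 0, 0, 0], [0, 0, 0, 0, 0, 0, 0], [0, 0, 0, 0, 0, 0, 0], [0, 0, 0, 0, 0, 0, 0], [0, 0, 0, 0, 0, 0, 0], [0, 0, 0, 0, 0, 0, 0], [0, 0, 0, 0, 0, 0, 0], [0, 0, 0, 0, 0, 0, 0]]' > next.json && python3 steer.py next.json 80
python3 - <<'E'
from bench import arm
import cv2
d=arm.get_image("wrist"); cv2.imwrite("pics/w2.png",d["img"])
E
```

```text
time_s: 4.65
ee_pos: [550.9, 195.1, 37.6]
tool_rot: [-3.141, 0.0, -1.853]
ft_force: [-1.2, -0.3, 3.1]
width: 0.131
finger_force: 78.1
```

View pics/w2.png

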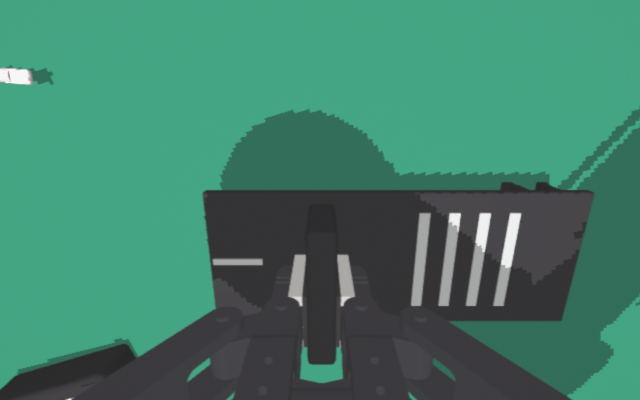

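The fingers hold the rib at x≈321. The plate corners are at (205,191), (593,191) and (562,321), with the left edge through (215,305).

```bash
python3 - <<'E'
from vis import *
np.set_printoptions(precision=2,suppress=True)
W=arm.get_image("wrist");s=arm.get_state()
C=[[90,-35,31],[-90,-35,31],[-90,35,31]];U=np.array([(205,191),(593,191),(562,321)])
for zf in (None,0):
    f=lambda p:(proj(W,place([p[0],p[1],p[2] if zf is None else zf,p[3]],C))-U).ravel()
    r=least_squares(f,[516,204,0,-.28]);p=r.x.copy()
    if zf is not None:p[2]=zf
    print(p,r.fun,"grip",place(p,[[35,0,54]]),"tcp",s["ee_pos"],s["tool_rot"],"f",s["ft_force"])
E
```

```text
[516.64 201.7   -1.98  -0.28] [-0.28  0.44  1.28  0.66 -1.14 -1.25] grip [[550.24 191.91  52.02]] tcp [550.89 195.04  37.58] [-3.14  0.   -1.85] f [-0.98 -0.05  2.48]
[517.2  200.94   0.    -0.28] [-3.44  0.33  3.29  0.73  0.17  0.29] grip [[550.79 191.14  54.  ]] tcp [550.89 195.04  37.58] [-3.14  0.   -1.85] f [-0.98 -0.05  2.48]
```

```bash
echo '[[0, 0, 0, -10, 0, 0, 0], [0, 0, 0, -25, 0, 0, 0], [0, 0, 0, -30, 0, 0, 0], [0, 0, 0, -30, 0, 0, 0], [0, 0, 0, -27, 0, 0, 0], [0, 0, 0, 0, 0, 0, -0.06], [0, 0, 0, 0, 0, 0, -0.06], [0, 0, 0, 0, 0, 0, 0]]' > next.json && python3 steer.py next.json
python3 go.py 618 -36 160 2.98
```

```text
time_s: 5.42
ee_pos: [550.6, 195.0, 159.9]
tool_rot: [-3.142, 0.001, -1.731]
ft_force: [-0.1, -0.4, -1.8]
width: 0.13
finger_force: 78.2
t 5.4167 pos [550.5705 194.9951 159.882 ] rpy [-3.1415  0.0006 -1.7309] f [-0.1239 -0.4158 -1.7668] w 0.12996869535535865 78.19344162940979
rotvec [-0.0001  0.0006  0.0015] shift if first [ 217.2951 -103.3841   -0.2513] shift after turn [ 217.137 -103.716   -0.118]
```

```bash
echo '[[0, 10, -5, 0, 0, 0, 0], [0, 25, -12, 0, 0, 0, 0], [0, 25, -12, 0, 0, 0, 0], [0, 25, -12, 0, 0, 0, 0], [0, 25, -12, 0, 0, 0, 0], [0, 25, -12, 0, 0, 0, 0], [0, 25, -12, 0, 0, 0, 0], [0, 25, -12, 0, 0, 0, 0], [0, 20, -10, 0, 0, 0, 0], [0, 12, -4.5, 0, 0, 0, 0], [0, 0, 0, 0, 0, 0, 0], [0, 0, 0, 0, 0, 0, 0]]' > next.json && python3 steer.py next.json
python3 go.py 618 -36 160 2.98
python3 - <<'E'
from bench import arm
import cv2
d=arm.get_image("wrist"); cv2.imwrite("pics/w3.png",d["img"])
E
```

```text
time_s: 6.42
ee_pos: [617.5, -36.6, 158.7]
tool_rot: [3.14, -0.0, -1.735]
ft_force: [0.3, 0.3, -1.4]
width: 0.125
finger_force: 78.2
t 6.4167 pos [617.5399 -36.5921 158.7205] rpy [ 3.1404 -0.0001 -1.7353] f [ 0.311   0.3155 -1.3923] w 0.12493162041760862 78.17034602165222
rotvec [ 0.0012 -0.0001 -0.0029] shift if first [-0.6594 -0.3553 -1.2799] shift after turn [-0.6584 -0.3588 -1.2795]
```

View pics/w3.png

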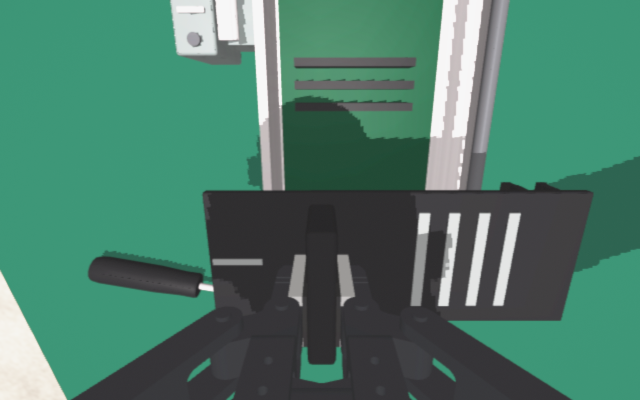

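The wrist view shows the rod at u≈497 (v=0) to about 479 (v=150), the seat-wall top at u≈253–267, and the clip block corner at (216,53) with the nose end at (228,40). The cover's -y edge lies along v=191, unchanged in the grip. I'll extract the edges.

```bash
python3 - <<'E'
import cv2,numpy as np
g=cv2.imread("pics/w3.png",0).astype(int)
for v in (10,40,70,100,130,145,165): print(v,"rod",list(g[v,462:512:1]))
for v in (70,110,150): print(v,"wall",240,list(g[v,240:295]))
print("blk col 195",list(g[40:70,190]),"col210",list(g[40:70,210]),"nose col 226",list(g[25:60,226]),"row30 165..",list(g[30,165:260]))
E
```

```text
10 rod [np.int64(194), np.int64(194), np.int64(194), np.int64(194), np.int64(201), np.int64(237), np.int64(246), np.int64(247), np.int64(247), np.int64(247), np.int64(247), np.int64(247), np.int64(247), np.int64(246), np.int64(246), np.int64(246), np.int64(246), np.int64(246), np.int64(245), np.int64(234), np.int64(166), np.int64(131), np.int64(127), np.int64(127), np.int64(125), np.int64(124), np.int64(123), np.int64(117), np.int64(97), np.int64(83), np.int64(95), np.int64(109), np.int64(119), np.int64(126), np.int64(134), np.int64(140), np.int64(145), np.int64(153), np.int64(163), np.int64(166), np.int64(161), np.int64(155), np.int64(152), np.int64(148), np.int64(142), np.int64(132), np.int64(122), np.int64(120), np.int64(119), np.int64(120)]
40 rod [np.int64(200), np.int64(236), np.int64(246), np.int64(247), np.int64(247), np.int64(247), np.int64(247), np.int64(247), np.int64(247), np.int64(246), np.int64(246), np.int64(246), np.int64(246), np.int64(246), np.int64(246), np.int64(241), np.int64(192), np.int64(134), np.int64(127), np.int64(126), np.int64(125), np.int64(124), np.int6
[... 8859 characters left out ...]
nt64(170), np.int64(170), np.int64(137), np.int64(108), np.int64(147), np.int64(233), np.int64(246), np.int64(247), np.int64(247), np.int64(247), np.int64(247), np.int64(247), np.int64(247), np.int64(247), np.int64(247), np.int64(247), np.int64(247), np.int64(247), np.int64(246), np.int64(245), np.int64(246), np.int64(247), np.int64(246), np.int64(240), np.int64(220), np.int64(175), np.int64(146), np.int64(147), np.int64(148), np.int64(147), np.int64(153), np.int64(194), np.int64(224), np.int64(227), np.int64(227), np.int64(227), np.int64(227), np.int64(226), np.int64(227), np.int64(227), np.int64(235), np.int64(245), np.int64(247), np.int64(247), np.int64(247), np.int64(247), np.int64(247)]
```

```bash
python3 - <<'E'
from vis import *
np.set_printoptions(precision=2,suppress=True)
W=arm.get_image("wrist");s=arm.get_state()
R=np.array(W["R"]);o=-R.T@W["t"]
def ray(u,v): 
    d=R.T@np.array([(u-W["cx"])/W["fx"],(v-W["cy"])/W["fy"],1]);return d
def at(u,v,z): d=ray(u,v);return o+d*(z-o[2])/d[2]
rod=[(498.7,10),(494.6,40),(490.3,70),(486.2,100),(481.7,130),(479.6,145)];out=[(255.2,70),(257.7,110),(260.2,150)];inn=[(266.3,70),(268,110)]
def res(p):
    x,z,yaw=p;c,s_=np.cos(yaw),np.sin(yaw);r=[]
    for L,hx,hz in ((rod,-75,65),(out,76,70),(inn,70,70)):
        for u,v in L:
            X=at(u,v,hz+z)-[x,-132.5,0]; r.append(c*X[0]+s_*X[1]-hx)
    return np.array(r)
r=least_squares(res,[567,0,-.16]);print("housing x,z,yaw",r.x,r.fun)
f=lambda q:res([q[0],0,q[1]]);r0=least_squares(f,[567,-.16]);print("z=0:",r0.x,r0.fun)
yaw=r0.x[1];H=np.array([r0.x[0],-132.5,0])
loc=lambda X,H,yaw:place([0,0,0,-yaw],[X-H])[0]
print("block +y edge",loc(at(190,54.6,70),H,yaw),loc(at(210,54.6,70),H,yaw),"nose",loc(at(226,39.9,63.5),H,yaw))
C=[[90,-35,31],[-90,-35,31],[-90,35,31]];U=np.array([(205,191),(591,191),(562,321)])
dz=s["ee_pos"][2]-37.6
p,e=least_squares(lambda p:(proj(W,place([p[0],p[1],dz,p[2]],C))-U).ravel(),[583,-34,-.16]).x,0
print("cover",p,dz,"in housing",loc(np.array([p[0],p[1],dz]),H,yaw),"tcp",s["ee_pos"],s["tool_rot"], "grip from rot", loc(s["ee_pos"],H,yaw))
E
```

```text
housing x,z,yaw [567.62   0.21  -0.16] [ 0.13  0.01  0.01 -0.12  0.02 -0.01  0.46  0.33  0.19 -0.58 -0.44]
z=0: [567.57  -0.16] [ 0.1  -0.03 -0.04 -0.18 -0.05 -0.09  0.54  0.39  0.24 -0.51 -0.37]
block +y edge [116.82  -1.22  70.  ] [104.3   -1.21  70.  ] nose [ 95.19 -10.46  63.5 ]
cover [583.52 -34.07  -0.16] 121.47846339987979 in housing [ -0.29  99.71 121.48] tcp [617.6  -35.31 159.08] [ 3.14  0.   -1.73] grip from rot [ 33.53 104.04 159.08]
```

```bash
python3 - <<'E'
from vis import *
W=arm.get_image("wrist");s=arm.get_state();R=np.array(W["R"]);o=-R.T@W["t"]
def at(u,v,z): d=R.T@np.array([(u-W["cx"])/W["fx"],(v-W["cy"])/W["fy"],1]);return o+d*(z-o[2])/d[2]
for a,b,z in (((498.7,10),(479.6,145),65),((255.2,70),(260.2,150),70),((591,191),(205,191),152.5)):
    d=at(*a,z)-at(*b,z);print(np.arctan2(d[1],d[0]))
print("pi/2 offsets; tool y dir",s["tool_rot"][2]-np.pi/2+np.pi)
E
python3 go.py 618.1 -35.8 98 2.98
```

```text
-1.731061839001211
-1.727577358425522
2.9780509110585647
pi/2 offsets; tool y dir -0.16154976333440096
t 6.5667 pos [617.6475 -35.106  159.208 ] rpy [ 3.1413  0.0001 -1.7323] f [-0.1288  0.0719 -0.8465] w 0.12998699992404397 78.17132592201233
rotvec [0.0003 0.0001 0.    ] shift if first [ 0.6213 -0.5785 61.2077] shift after turn [ 0.6122 -0.5582 61.208 ]
```

```bash
echo '[[0, 0, -0.5, 15, 0, 0, -0.003], [0, 0, 0, 20, 0, 0, 0], [0, 0, 0, 12, 0, 0, 0], [0, 0, 0, 4, 0, 0, 0], [0, 0, 0, 4, 0, 0, 0], [0, 0, 0, 3, 0, 0, 0], [0, 0, 0, 0, 0, 0, 0], [0, 0, 0, 0, 0, 0, 0]]' > next.json && python3 steer.py next.json
python3 - <<'E'
from bench import arm
import cv2
d=arm.get_image("wrist")["img"]; e=arm.get_image("scene")["img"][190:330,165:365]
cv2.imwrite("pics/w4.png",d); cv2.imwrite("pics/s4.png",cv2.resize(e,None,fx=4,fy=4,interpolation=cv2.INTER_CUBIC))
E
```

```text
time_s: 7.23
ee_pos: [618.8, -35.8, 102.0]
tool_rot: [-3.14, 0.0, -1.729]
ft_force: [-0.1, 0.3, -2.5]
width: 0.13
finger_force: 78.1
```

View pics/s4.png

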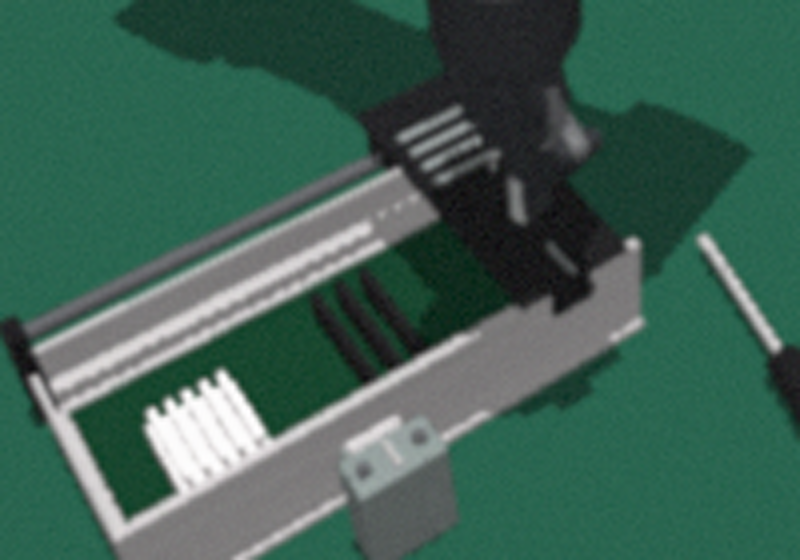

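The scene crop shows the tongue just outside the seat wall at (572,295) and the hook end over the rod at (385,160). There is no contact force, so I'll lower to 16 mm above seated.

```bash
echo '[[0, 0, 0, 2.5, 0, 0, 0], [0, 0, 0, 2, 0, 0, 0], [0, 0, 0, 0, 0, 0, 0], [0, 0, 0, 0, 0, 0, 0]]' > next.json && python3 steer.py next.json
python3 go.py 618.1 -35.8 97.6 2.982
echo '[[0, 0, 1, 0, 0, 0, 0], [0, 0, 1, 0, 0, 0, 0], [0, 0, 1, 0, 0, 0, 0], [0, 0, 0, 0, 0, 0, 0]]' > next.json && python3 steer.py next.json
echo '[[0, 0, -2, 0, 0, 0, 0], [0, 0, -2, 0, 0, 0, 0], [0, 0, -2, 0, 0, 0, 0], [0, 0, 0, 0, 0, 0, 0]]' > next.json && python3 steer.py next.json
echo '[[0, 0, 3, 0, 0, 0, 0], [0, 0, 0, 0, 0, 0, 0]]' > next.json && python3 steer.py next.json
```

```text
time_s: 7.67
ee_pos: [618.2, -36.0, 96.6]
tool_rot: [3.141, -0.0, -1.73]
ft_force: [0.4, -0.4, -2.3]
width: 0.131
finger_force: 78.1
t 7.6667 pos [618.2213 -36.0396  96.5755] rpy [ 3.1411 -0.0001 -1.7299] f [ 0.4367 -0.3927 -2.3352] w 0.13142473821173523 78.0928373336792
rotvec [ 0.0005 -0.0001  0.0005] shift if first [-0.2172  0.1582 -1.0245] shift after turn [-0.2173  0.1578 -1.0245]
time_s: 8.0
ee_pos: [616.5, -35.6, 97.5]
tool_rot: [-3.139, 0.0, -1.73]
ft_force: [2.0, -1.9, -1.5]
width: 0.127
finger_force: 78.3
time_s: 8.33
ee_pos: [619.4, -36.4, 95.5]
tool_rot: [3.136, -0.001, -1.73]
ft_force: [-4.6, -0.2, -0.9]
width: 0.126
finger_force: 78.6
time_s: 8.5
ee_pos: [618.6, -36.0, 96.9]
tool_rot: [-3.14, 0.0, -1.73]
ft_force: [0.4, -0.5, -2.6]
width: 0.126
finger_force: 78.5
```

```bash
echo '[[0, 5, 0, -0.5, 0, 0, 0], [0, 12, 0, 0, 0, 0, 0], [0, 12, 0, 0, 0, 0, 0], [0, 12, 0, 0, 0, 0, 0], [0, 12, 0, 0, 0, 0, 0], [0, 12, 0, 0, 0, 0, 0], [0, 12, 0, 0, 0, 0, 0], [0, 12, 0, 0, 0, 0, 0], [0, 11, 0, 0, 0, 0, 0], [0, 0, 0, 0, 0, 0, 0], [0, 0, 0, 0, 0, 0, 0]]' > next.json && python3 steer.py next.json
python3 - <<'E'
from bench import arm
import cv2
d=arm.get_image("wrist")["img"]; cv2.imwrite("pics/w5.png",d)
E
python3 go.py 618.1 -35.8 97.6 2.982
```

```text
time_s: 9.42
ee_pos: [602.4, -135.6, 97.2]
tool_rot: [3.142, 0.0, -1.731]
ft_force: [0.5, -0.6, -1.8]
width: 0.126
finger_force: 78.5
t 9.4667 pos [ 602.501  -134.9929   97.2248] rpy [ 3.1416  0.0002 -1.7304] f [ 0.1145  0.2201 -1.8462] w 0.12759828117720926 78.46803903579712
rotvec [0.     0.0002 0.    ] shift if first [-100.4114    0.3615   -0.3559] shift after turn [-100.4113    0.3625   -0.3752]
```

View pics/w5.png

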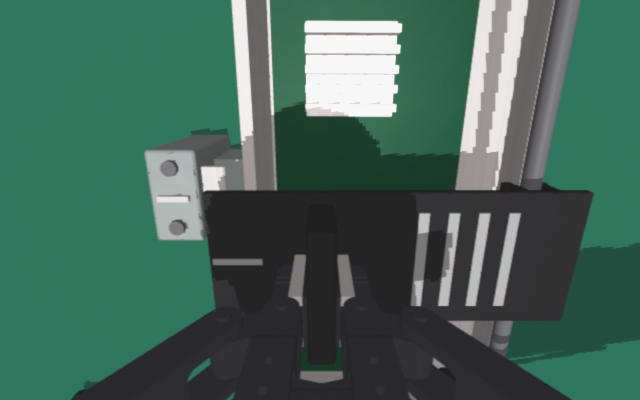

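The wrist view shows the hooks astride the rod at (525,187). The block's top runs from v≈151 to 239 (u 148–205), and the cover's centre is still short of it. I'll compute what remains.

```bash
python3 - <<'E'
from vis import *
np.set_printoptions(precision=2,suppress=True)
g=cv2=None
import cv2
g=cv2.imread("pics/w5.png",0).astype(int)
print(g[140:160,165].tolist(),g[228:248,165].tolist(),g[228:248,190].tolist(),g[145:160,190].tolist())
W=arm.get_image("wrist");s=arm.get_state();R=np.array(W["R"]);o=-R.T@W["t"];H=np.array([567.57,-132.5,0]);yaw=-.1597
def at(u,v,z): d=R.T@np.array([(u-W["cx"])/W["fx"],(v-W["cy"])/W["fy"],1]);return place([0,0,0,-yaw],[o+d*(z-o[2])/d[2]-H])[0]
for u,v in ((165,151),(190,150),(165,239),(190,239)): print(at(u,v,70))
print("holes",at(169,168,70),at(177,227,70))
z=s["ee_pos"][2]-37.6+31
for u,v in ((205,191),(591,191),(562,321)): print("cover",at(u,v,z))
print(s["ee_pos"],place([0,0,0,-yaw],[s["ee_pos"]-H]))
E
```

```text
[95, 95, 95, 94, 91, 89, 88, 88, 89, 98, 129, 155, 165, 173, 177, 179, 179, 179, 179, 177] [182, 181, 181, 181, 181, 181, 181, 181, 180, 180, 176, 156, 120, 97, 94, 95, 95, 94, 94, 94] [183, 182, 182, 182, 182, 182, 182, 182, 181, 181, 178, 159, 125, 99, 95, 95, 94, 95, 94, 94] [89, 89, 89, 89, 97, 126, 152, 165, 174, 181, 182, 183, 183, 183, 182]
[114.18 -51.13  70.  ]
[101.61 -51.61  70.  ]
[121.09  -3.27  70.  ]
[107.49  -3.26  70.  ]
holes [113.39 -42.49  70.  ] [113.63 -10.28  70.  ]
cover [ 89.06 -36.14  90.64]
cover [-86.87 -35.95  90.64]
cover [-89.09  34.23  90.64]
[ 602.54 -134.62   97.24] [[34.86  3.47 97.24]]
```

```bash
echo '[[0, 10, 0, 0, 0, 0, 0], [0, 10, 0, 0, 0, 0, 0], [0, 5.7, 0, 0, 0, 0, 0], [0, 0, 0, 0, 0, 0, 0], [0, 0, 0, 0, 0, 0, 0]]' > next.json && python3 steer.py next.json 110
python3 go.py 618.1 -35.8 81.6 2.982
echo '[[0, 0, 0, 1.5, 0, 0, 0], [0, 0, 0, 1.5, 0, 0, 0], [0, 0, 0, 1.5, 0, 0, 0], [0, 0, 0, 0, 0, 0, 0]]' > next.json && python3 steer.py next.json
```

```text
time_s: 9.93
ee_pos: [598.3, -160.5, 97.2]
tool_rot: [3.141, 0.0, -1.731]
ft_force: [-0.7, -0.6, -2.6]
width: 0.121
finger_force: 109.0
t 9.9333 pos [ 598.3331 -160.5249   97.2249] rpy [ 3.1415  0.0001 -1.7307] f [-0.7269 -0.6317 -2.5508] w 0.12075472971832278 108.9774763584137
rotvec [ 0.0001  0.0001 -0.0003] shift if first [-126.2802    0.3396   15.632 ] shift after turn [-126.2811    0.3051   15.6249]
time_s: 10.27
ee_pos: [597.8, -160.0, 93.2]
tool_rot: [3.14, -0.001, -1.729]
ft_force: [-6.2, 0.7, 4.7]
width: 0.117
finger_force: 110.0
```

```bash
echo '[[0, 0, 0, 1, 0, 0, 0], [0, 0, 0, 1, 0, 0, 0], [0, 0, 0, 0, 0, 0, 0]]' > next.json && python3 steer.py next.json;echo '[[0, 0, 0, 1, 0, 0, 0], [0, 0, 0, 1, 0, 0, 0], [0, 0, 0, 0, 0, 0, 0]]' > next.json && python3 steer.py next.json
```

```text
time_s: 10.52
ee_pos: [597.7, -160.1, 91.8]
tool_rot: [3.141, -0.001, -1.729]
ft_force: [-6.7, 1.3, 6.5]
width: 0.12
finger_force: 110.5
time_s: 10.77
ee_pos: [597.5, -160.1, 90.2]
tool_rot: [3.141, -0.001, -1.729]
ft_force: [-9.1, 1.6, 9.2]
width: 0.121
finger_force: 110.9
```

```bash
for i in 1 2 3; do :; done; echo '[[0, 0, 0, 1, 0, 0, 0], [0, 0, 0, 1, 0, 0, 0], [0, 0, 0, 0, 0, 0, 0]]' > next.json && python3 steer.py next.json;echo '[[0, 0, 0, 1, 0, 0, 0], [0, 0, 0, 0, 0, 0, 0]]' > next.json && python3 steer.py next.json;echo '[[0, 0, 0, 1, 0, 0, 0], [0, 0, 0, 0, 0, 0, 0]]' > next.json && python3 steer.py next.json
```

```text
time_s: 11.02
ee_pos: [596.5, -159.9, 87.4]
tool_rot: [3.138, -0.001, -1.73]
ft_force: [-6.4, 0.4, 2.5]
width: 0.124
finger_force: 109.8
time_s: 11.18
ee_pos: [596.7, -159.8, 85.0]
tool_rot: [3.138, -0.0, -1.73]
ft_force: [-4.2, -0.8, -1.3]
width: 0.122
finger_force: 108.9
time_s: 11.35
ee_pos: [598.0, -159.6, 83.5]
tool_rot: [3.14, 0.0, -1.73]
ft_force: [-1.1, 0.6, -5.7]
width: 0.122
finger_force: 108.4
```

The force dropped about 5 mm before flush, so it has snapped in. I'll press on to flush.

```bash
echo '[[0, 0, 0, 1, 0, 0, 0], [0, 0, 0, 0, 0, 0, 0]]' > next.json && python3 steer.py next.json;echo '[[0, 0, 0, 1, 0, 0, 0], [0, 0, 0, 0, 0, 0, 0], [0, 0, 0, 0, 0, 0, 0]]' > next.json && python3 steer.py next.json;echo '[[0, 0, 0, 1, 0, 0, 0], [0, 0, 0, 0, 0, 0, 0], [0, 0, 0, 0, 0, 0, 0]]' > next.json && python3 steer.py next.json
```

```text
time_s: 11.52
ee_pos: [598.5, -159.9, 83.3]
tool_rot: [3.141, 0.0, -1.73]
ft_force: [-2.1, 0.7, -4.7]
width: 0.123
finger_force: 108.5
time_s: 11.77
ee_pos: [598.5, -160.0, 82.9]
tool_rot: [-3.142, 0.0, -1.73]
ft_force: [-3.0, 0.4, -2.2]
width: 0.122
finger_force: 109.0
time_s: 12.02
ee_pos: [598.5, -160.2, 81.9]
tool_rot: [-3.141, -0.0, -1.73]
ft_force: [-3.1, 0.9, -1.3]
width: 0.12
finger_force: 109.2
```

```bash
echo '[[0, 0, 0, 1, 0, 0, 0], [0, 0, 0, 0, 0, 0, 0], [0, 0, 0, 0, 0, 0, 0]]' > next.json && python3 steer.py next.json;echo '[[0, 0, 0, 0.7, 0, 0, 0], [0, 0, 0, 0, 0, 0, 0], [0, 0, 0, 0, 0, 0, 0]]' > next.json && python3 steer.py next.json
```

```text
time_s: 12.27
ee_pos: [598.5, -160.2, 81.7]
tool_rot: [-3.141, -0.0, -1.73]
ft_force: [-4.6, 1.7, 4.1]
width: 0.117
finger_force: 109.9
time_s: 12.52
ee_pos: [598.5, -160.2, 81.6]
tool_rot: [-3.141, -0.0, -1.73]
ft_force: [-5.8, 2.0, 6.5]
width: 0.124
finger_force: 110.6
```

```bash
echo '[[0, 0, 0.6, 0.8, 0, 0, 0], [0, 0, 0, 0.2, 0, 0, 0], [0, 0, 0, 0, 0, 0, 0], [0, 0, 0, 0, 0, 0, 0]]' > next.json && python3 steer.py next.json
echo '[[0, 0, 0, 0, 0, 0, 0], [0, 0, 0, 0, 0, 0, 0], [0, 0, 0, 0, 0, 0, 0], [0, 0, 0, 0, 0, 0, 0]]' > next.json && python3 steer.py next.json
python3 - <<'E'
from bench import arm
import cv2
e=arm.get_image("scene")["img"][190:330,165:365]
cv2.imwrite("pics/s6.png",cv2.resize(e,None,fx=4,fy=4,interpolation=cv2.INTER_CUBIC))
E
```

```text
time_s: 12.85
ee_pos: [598.5, -160.2, 81.6]
tool_rot: [-3.139, -0.001, -1.729]
ft_force: [-8.0, 2.8, 10.3]
width: 0.117
finger_force: 111.0
time_s: 13.18
ee_pos: [598.5, -160.2, 81.6]
tool_rot: [-3.139, -0.0, -1.729]
ft_force: [-7.5, 2.6, 9.5]
width: 0.123
finger_force: 111.0
```

View pics/s6.png

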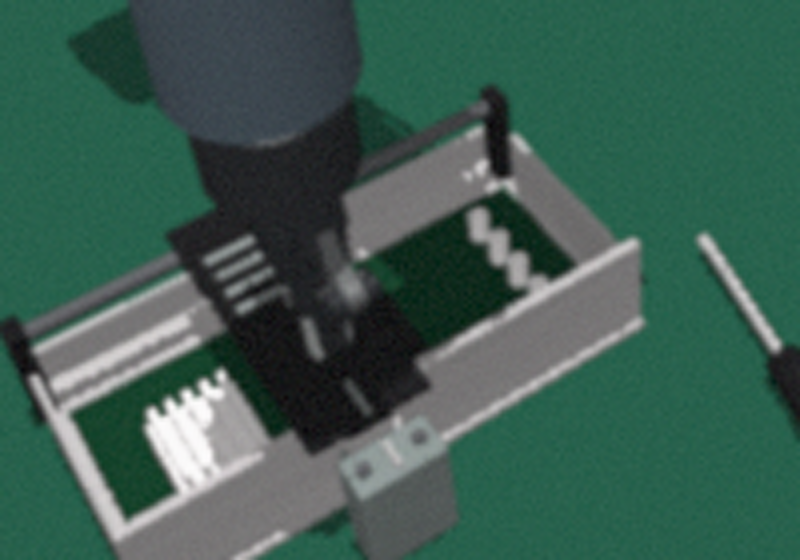

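The picture shows the cover seated on the rod and the seat wall, with its tongue at the clip nose (375,435). The TCP holds steady at 81.6 mm, the computed flush height, under about 10 N.

```bash
python3 -c "
from bench import arm
print(arm.get_state()['ft_force']);print(arm.close_job())"
```

```text
[-7.79226002  2.31551635 10.57034556]
the job is handed in; nothing more can be done
None
```

The cover was hung at the rod's far end, slid to the clip and snapped in flush; I handed the job in after about 13 s with the arm still pressing down at about 10 N.

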